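Switch the sprung chute selector and feed onion and potato to their pans

ROBOT

A 7-joint arm with a two-finger parallel gripper is mounted at the origin on the work surface. World frame = base frame: x ahead of the robot, y to its left, z up, the work surface at z = 0. Lengths are in m, angles in rad, forces in N, time in s.
With the tool pointing down it reaches from about 0.4 to 0.85 m from the base axis. Payload 4.5 kg.
Tool frame: the origin (TCP) lies midway between the tips of the shut fingers; the grasp point (between the pads) lies 19 mm behind it; y points along the fingers, z is the direction in which the jaws open and shut, and the axes are right-handed (so a half turn about y gives the same grasp; the last joint's range is limited). The gripper opens to 88 mm and grips with 3 to 60 N. Pads are 18 mm wide; open, the fingers measure 123 mm over their backs; the gripper's body (75 mm by 187 mm) begins 45 mm behind the grasp point.
Start: joints at [1.19, 0.689, -0.195, 1.565, 0.157, 0.902, -0.215], TCP at [0.252, -0.572, 0.239] pointing down, gripper open.
Joint ranges: [-3.01, 3.01], [-0.46, 2.08], [-1.47, 1.51], [0.13, 2.56], [-1, 4.14], [0.04, 2.09], [-2.66, 2.66]. Speed limits (rad/s): [2.57, 2.57, 3.14, 3.14, 3.14, 3.14, 3.14].

INTERFACE

Orientations are given as a unit quaternion [x, y, z, w].
In Python, from plant import r, snapshot, get_calibration, job, boxes_of gives the robot as it stands. The module is installed in compiled form; this text tells all that it offers.
- The arm moves only by the shell command python3 -m handwheel 'ROWS' [OPENING] [FORCE]. ROWS is JSON, a list that holds one entry, the list of rows, each a list of 6 numbers: the shift along the tool's x, y, z as a fraction of full scale, then the turn, a rotation vector about the tool's x, y, z as a fraction of full scale. In form: [[[x, y, z, wx, wy, wz], ...]]. A call has 1 to 12 rows; each row is the pose to reach, as a shift and turn from the pose commanded when the call began, along the tool's axes at that moment, turning the shorter way round; what a row does not reach only later rows make up. Full scale, the value 1, is 100 cm for a shift and 180 degrees for a turn. A row lasts 1/12 s, in which the tool goes at most 41.7 mm and 7.16 degrees, less where a joint would pass 70% of its speed; a pose out of reach is approached as far as the arm can. A call with a number of a shift or a turn outside -1 to 1 is refused whole. A call with a gripper value outside its range is refused whole. OPENING is the opening, from -1 (shut) to 1 (fully open), set as the call begins (- or left out, the last holds). The fingers move at their own pace and stop on an object; FORCE is the grip in N (left out, the last holds). Time passes only in rows, so rows that repeat a pose let the fingers close. It gives the time, the measured TCP pose, the force and the opening at its end, in the units of the state.
- r.get_state(): the state, without advancing time (a new reading comes with each control period).
- snapshot(name): name is "side" or "top"; returns the picture (480x640x3 uint8, red, green, blue); there is no depth.
- get_calibration(name): a dict with "fx", "fy", "cx", "cy" (pixels), "k1" (the pictures are not rectified: a ray, as slopes to the right and down, at radius r is drawn at 1 + k1 r^2 times it, then the intrinsics apply), "T" (4x4, takes a point from camera to world coordinates). Camera axes: x right, y down, z forward; pixel columns grow to the right and rows downward; lengths in m; the calibration is good to about 2 mm. A picture is of the moment at which its call begins. get_calibration takes no time and is no camera call.
- job.finish_job(): hands the job in, once; it reports no verdict.
Trained networks look in the newest picture that a camera, given by its name, has taken for a name from the list of things; names that differ only in an ending like _2 or _b are one class to them, and where a whole thing is asked for, a point or a joint stands for the part that bears it (a point fixed in the world has none). Each returns a list of dicts, best first, with "confidence" (0 to 1); they miss things now and then, are a little off and sometimes report something else, mostly with a low value. They report only what shows in the picture. A call takes as long as a camera call. They do not tell look-alikes from the thing itself.
- boxes_of(thing, camera): "bbox" ([left, top, right, bottom] in pixels, round what is visible of it).
The state is a dict: "clock": time; "q": joint angles; "qd": joint speeds; "joint_torque": joint torques, N m; "tool_pos": TCP position; "eef_rot": TCP orientation; "contact_force": force on the tool from outside, world axes, zero at the start; "moment": the same for the moment, N m; "opening": opening from 0.0 (shut) to 1.0 (fully open).
Only numpy, scipy, OpenCV 4.12 (cv2) and the standard library are available. Lean on these libraries where they do the work, as an engineer would, in place of code of your own. Each camera call takes 0.05 s, during which the arm holds its last target. There are 200 camera calls.

TASK

First set the feed chute to the round pot's side: pull the sprung selector knob out, turn it so its pointer leans to that side and let it drop fully home in the notch, then drop the onion into the hopper so that it slides into the pot. Then reset the selector the same way to the rectangular pan's side and drop the potato through the hopper into the pan, leaving the selector seated there. Leave the pot, the pan and the bottle, can and shaker standing where they are.

Things in the scene. Friction and masses are not known exactly. Their poses are not given: they have to be found in the camera images.
- chute: Fixed steel two-way feed chute. Origin: centre of its foot on the work surface; x away from the robot's side, y to the left, z up. Sloping dial with knob at the -x side; behind it a hopper; two open troughs shed to +y and -y (they reach y = +-205 mm, 90 to 165 mm high, x = -16 to 76). A flap geared to the knob: middle = closed, pointer left sends things left, right sends them right.
- hopper_mouth (a point): Centre of the hopper's square mouth, in the plane of its rim, 275 mm above the work surface and 30 mm towards +x from the chute's origin. The mouth is 120 mm square inside, narrowing within 30 mm of depth to a throat 84 mm square; below the throat is the flap.
- hopper_throat (a point): Point in the middle of the throat, 55 mm straight below hopper_mouth; what is fed in must pass it.
- selector_grip (a point): Point on the knob's axis to grip, 53 mm out from the dial when home. z: outward along the axis, 30 deg from vertical, leaning to the chute's -x side; x: along the bar grip to the pointer (up the slope when closed). Moves with the knob. Black bar 56 long (x), 14 thick (y), from 27 mm below to 15 above this point; pointer arm 10 wide, +x side, to 47 mm from the axis, and a collar 36 across, 27 to 35 mm below.
- selector_turn (a joint): Turn of the knob, rad: 0 = pointer straight up the slope (closed), positive = pointer to the chute's left (+y), right-handed about the outward axis. Notches at -0.70, 0, +0.70, play about +-0.05, stops at +-0.80. A pin under the pointer sits between posts on the dial, so it cannot turn unless pulled out.
- selector_pull (a joint): How far the knob is pulled out along its axis, m: 0 = home in a notch, at most 0.024. The pin clears the rounded posts above about 0.015: pull about 0.020. The spring pulls back with about 6 N when home, 11 N at 0.020; let go, the pin slides off a post into the nearest notch.
- pot: Loose round steel pot, open, 170 mm across, 70 mm high, 0.9 kg, under the end of one of the two troughs. Origin: centre of its underside.
- pan: Loose rectangular steel pan, open, 176 (x) x 162 (y) x 65 mm high, 0.9 kg, under the end of the other trough. Origin: centre of its underside.
- onion_center (a point): Middle of the onion's bulb, 24 mm above its flat root end. A brown round onion, 51 mm across, 60 mm tall with its thin neck, z of this frame along the neck (up at the start); about 0.12 kg.
- potato_center (a point): Centre of the potato, 21 mm above its flat underside. A tan oblong potato, 66 mm long (x of this frame), 42 mm thick, lying; about 0.13 kg.
- sauce_bottle: Bystander: amber glass bottle, 58 mm across, 190 mm high. Origin: centre of its underside.
- food_can: Bystander: closed food can, 72 mm across, 110 mm high. Origin: centre of its underside.
- shaker: Bystander: aluminium shaker with domed top, 56 mm across, 95 mm high, beside the dial. Origin: centre of its underside.
Things that resemble listed ones, but are neither listed nor needed, are in the scene too. Leave any pink or red look-alike of the part that bears onion_center alone.

How it is judged:
On the way, in this order (a step that is already met when the one before it is completed fails the run):
1. the selector is seated in the notch on the round pot's side (((y of pot in the frame of chute above 0 m and (value of joint selector_turn between 0.6 and 0.8 rad and value of joint selector_pull below 0.003 m)) or (not (y of pot in the frame of chute above 0 m) and (value of joint selector_turn between -0.8 and -0.6 rad and value of joint selector_pull below 0.003 m)))), for 0.2 s.
2. the onion passes through the hopper throat while the selector is seated on the pot's side (((y of pot in the frame of chute above 0 m and (value of joint selector_turn between 0.6 and 0.8 rad and value of joint selector_pull below 0.003 m)) or (not (y of pot in the frame of chute above 0 m) and (value of joint selector_turn between -0.8 and -0.6 rad and value of joint selector_pull below 0.003 m))) and distance between onion_center and hopper_throat below 0.045 m).
3. the onion lies in the pot (horizontal distance between onion_center and pot below 0.075 m and height (world z) of onion_center below 0.065 m), for 0.2 s.
4. the selector is seated in the notch on the rectangular pan's side (((y of pot in the frame of chute above 0 m and (value of joint selector_turn between -0.8 and -0.6 rad and value of joint selector_pull below 0.003 m)) or (not (y of pot in the frame of chute above 0 m) and (value of joint selector_turn between 0.6 and 0.8 rad and value of joint selector_pull below 0.003 m)))), for 0.2 s.
5. the potato passes through the hopper throat while the selector is seated on the pan's side (((y of pot in the frame of chute above 0 m and (value of joint selector_turn between -0.8 and -0.6 rad and value of joint selector_pull below 0.003 m)) or (not (y of pot in the frame of chute above 0 m) and (value of joint selector_turn between 0.6 and 0.8 rad and value of joint selector_pull below 0.003 m))) and distance between potato_center and hopper_throat below 0.045 m).
At the end, for the whole second after the job is handed in: Onion at rest in the round pot (middle within 75 mm of its axis, below 65 mm), potato at rest in the rectangular pan (centre within 82 x 75 mm of its centre, below 60 mm), and the selector home (out less than 3 mm) in the notch on the pan's side (0.6 to 0.8 rad) (all of step 3 and ((y of pot in the frame of chute above 0 m and (value of joint selector_turn between -0.8 and -0.6 rad and value of joint selector_pull below 0.003 m)) or (not (y of pot in the frame of chute above 0 m) and (value of joint selector_turn between 0.6 and 0.8 rad and value of joint selector_pull below 0.003 m))) and x of potato_center in the frame of pan between -0.082 and 0.082 m and y of potato_center in the frame of pan between -0.075 and 0.075 m and height (world z) of potato_center below 0.06 m and linear speed of each of onion, potato below 0.05 m/s); the robot touches nothing.
It fails at once if the sauce bottle is pushed more than 30 mm or tipped over (distance of sauce_bottle from where it was at the start of the episode above 0.03 m or angle between sauce_bottle's own z axis and vertical above 0.5 rad).
It fails at once if the food can is pushed more than 30 mm or tipped over (distance of food_can from where it was at the start of the episode above 0.03 m or angle between food_can's own z axis and vertical above 0.5 rad).
It fails at once if the shaker is pushed more than 30 mm or tipped over (distance of shaker from where it was at the start of the episode above 0.03 m or angle between shaker's own z axis and vertical above 0.5 rad).
It fails at once if the pot is pushed more than 30 mm or tipped (distance of pot from where it was at the start of the episode above 0.03 m or angle between pot's own z axis and vertical above 0.3 rad).
It fails at once if the pan is pushed more than 30 mm or tipped (distance of pan from where it was at the start of the episode above 0.03 m or angle between pan's own z axis and vertical above 0.3 rad).
It also fails if it takes over 72 s, if anything falls off the work surface, if the arm or the gripper's body presses on something with over 40 N, if the wrist force passes 120 N, or if a joint passes its speed limit or range.

## Working session

There is one attempt and no reset: what is moved stays moved. The work goes in short steps, Python scripts to look and compute and a shell command to move; the robot and the scene stay as the last step left them, time stands still between calls to the robot, and variables do not carry over. Pictures are saved under pics/ and viewed, about 8 in all and at most 12, crops included, and the job is handed in when it is done.

```bash
mkdir -p pics
cat > h.py <<'E'
import numpy as np, cv2
from plant import r, snapshot, get_calibration, job, boxes_of
from scipy.spatial.transform import Rotation as R
def ray(cam,u,v):
    c=get_calibration(cam); p=np.array([(u-c['cx'])/c['fx'],(v-c['cy'])/c['fy']])
    x=p.copy()
    for _ in range(30): x=p/(1+c['k1']*(x@x))
    T=np.array(c['T']); d=T[:3,:3]@np.array([x[0],x[1],1]); return T[:3,3],d
def onz(cam,u,v,z):
    o,d=ray(cam,u,v); return o+d*(z-o[2])/d[2]
def proj(cam,P):
    c=get_calibration(cam); T=np.array(c['T']); p=T[:3,:3].T@(np.array(P)-T[:3,3]); x=p[:2]/p[2]
    x=x*(1+c['k1']*(x@x)); return np.array([c['fx']*x[0]+c['cx'],c['fy']*x[1]+c['cy']])
def tri(a,b):  # (cam,u,v)s
    o1,d1=ray(*a);o2,d2=ray(*b)
    s=np.linalg.lstsq(np.c_[d1,-d2],o2-o1,rcond=None)[0]
    p,q=o1+s[0]*d1,o2+s[1]*d2; return (p+q)/2,np.linalg.norm(p-q)
def save(cam,name,crop=None,scale=1):
    im=snapshot(cam)
    if crop: im=im[crop[1]:crop[3],crop[0]:crop[2]]
    if scale!=1: im=cv2.resize(im,None,fx=scale,fy=scale,interpolation=cv2.INTER_CUBIC)
    cv2.imwrite('pics/'+name,im[:,:,::-1])
E
python3 - <<'E'
from h import *
np.set_printoptions(precision=3,suppress=True)
s=r.get_state(); print({k:np.round(v,3) for k,v in s.items()})
for c in('side','top'):
    save(c,c+'0.png'); k=get_calibration(c); print(c,k['fx'],k['cx'],k['cy'],k['k1']); print(np.array(k['T']))
    for t in 'chute selector_grip pot pan onion_center potato_center sauce_bottle food_can shaker'.split():
        print(t,[(np.round(b['bbox']).astype(int).tolist(),round(b['confidence'],2)) for b in boxes_of(t,c)[:4]])
E
```

```text
{'clock': np.float64(0.0), 'q': array([ 1.19 ,  0.69 , -0.195,  1.566,  0.157,  0.903, -0.215]), 'qd': array([ 0.001, -0.002, -0.001, -0.002,  0.   ,  0.002, -0.   ]), 'joint_torque': array([ -0.   , -52.757,  -1.267, -15.342,  -0.053,   0.007,   0.   ]), 'tool_pos': array([ 0.252, -0.571,  0.238]), 'eef_rot': array([-0.146,  0.693, -0.691,  0.145]), 'contact_force': array([-0.469, -1.066, -0.3  ]), 'moment': array([-0.017, -0.007, -0.026]), 'opening': np.float64(1.001)}
side 496.96445215812787 317.8712494580938 229.3776852961262 -0.011509962044712203
[[-1.    -0.026  0.013  0.493]
 [-0.028  0.702 -0.711  0.852]
 [ 0.009 -0.711 -0.703  1.015]
 [ 0.     0.     0.     1.   ]]
chute [([210, 170, 324, 300], 0.89)]
selector_grip [([291, 204, 326, 224], 0.94)]
pot [([281, 178, 296, 204], 0.8), ([347, 354, 379, 419], 0.53)]
pan [([207, 273, 289, 354], 0.96)]
onion_center [([338, 215, 354, 233], 0.69), ([378, 204, 398, 221], 0.62), ([346, 198, 363, 211], 0.47)]
potato_center [([332, 349, 356, 364], 0.94)]
sauce_bottle [([346, 352, 376, 425], 0.96), ([289, 205, 322, 228], 0.42)]
food_can [([371, 158, 400, 201], 0.83)]
shaker [([304, 280, 325, 318], 0.96)]
top 469.1342821933166 320.7442612738722 235.13883745334272 -0.056785834485457876
[[-0.016 -0.995  0.097  0.41 ]
 [-1.     0.017  0.008 -0.011]
 [-0.01  -0.097 -0.995  1.301]
 [ 0.     0.     0.     1.   ]]
chute []
selector_grip [([333, 211, 345, 246], 0.52), ([267, 229, 290, 257], 0.16)]
pot [([383, 154, 443, 218], 0.6)]
pan [([232, 152, 295, 220], 0.96)]
onion_center [([406, 272, 429, 290], 0.65), ([373, 262, 393, 280], 0.63), ([396, 306, 416, 325], 0.5)]
potato_center [([335, 209, 347, 243], 0.72), ([222, 260, 237, 281], 0.52)]
sauce_bottle [([166, 273, 200, 295], 0.95)]
food_can [([434, 297, 472, 333], 0.97), ([257, 139, 420, 252], 0.47)]
shaker [([266, 230, 290, 256], 0.7)]
```

View pics/side0.png

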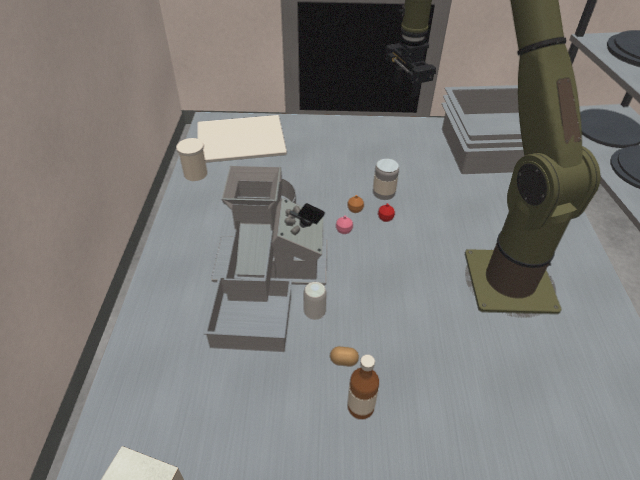

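View pics/top0.png

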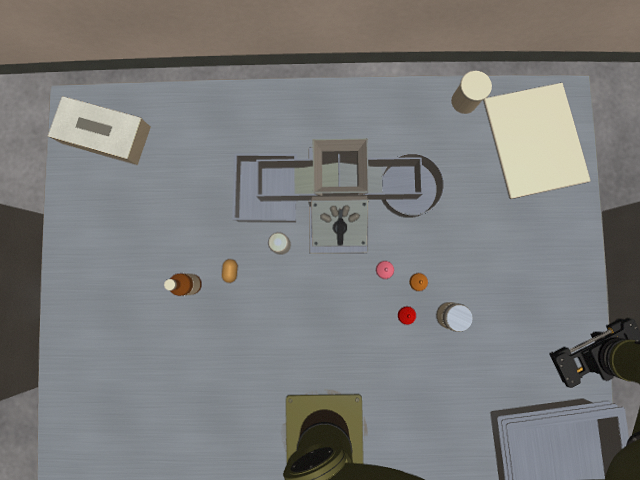

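Side view: chute (210-324,170-300), potato (344,356), bottle (362,388), shaker (315,300). Top view: pot on the right (413,186), which is -y, and pan on the left (265,187), which is +y.

Onion candidates in the top view are pink (385,270), red (407,315) and brown-orange (419,282). The brown one fits the description. I'll confirm it in an enlarged crop.

Run:
```python
from h import *
np.set_printoptions(precision=3,suppress=True)
im=snapshot('top')
cv2.imwrite('pics/crop1.png',cv2.resize(im[130:330,220:480],None,fx=3,fy=3,interpolation=cv2.INTER_CUBIC)[:,:,::-1])
print('onion top',onz('top',418.5,282,.03),tri(('top',418.5,282),('side',356,204)))
print('potato',onz('top',230,270.5,.021),tri(('top',230,270.5),('side',344,356.5)))
print('shaker',onz('top',279,243,.09),'can',onz('top',458,318,.11),'bottle',onz('top',169,285,.19))
print('knob tri',tri(('top',340,226),('side',310,214)))
for z in(.0,):print('pot',onz('top',413,186,.07),'pan',onz('top',265,187,.065))
```

```text
onion top [ 0.402 -0.262  0.03 ] (array([ 0.401, -0.263,  0.025]), np.float64(0.0013811465720584065))
potato [0.441 0.25  0.021] (array([0.441, 0.25 , 0.017]), np.float64(0.0005000458788202742))
shaker [0.509 0.108 0.09 ] can [ 0.31  -0.343  0.11 ] bottle [0.405 0.361 0.19 ]
knob tri (array([ 0.535, -0.047,  0.18 ]), np.float64(0.010522677658063724))
pot [ 0.657 -0.248  0.07 ] pan [0.662 0.147 0.065]
```

View pics/crop1.png

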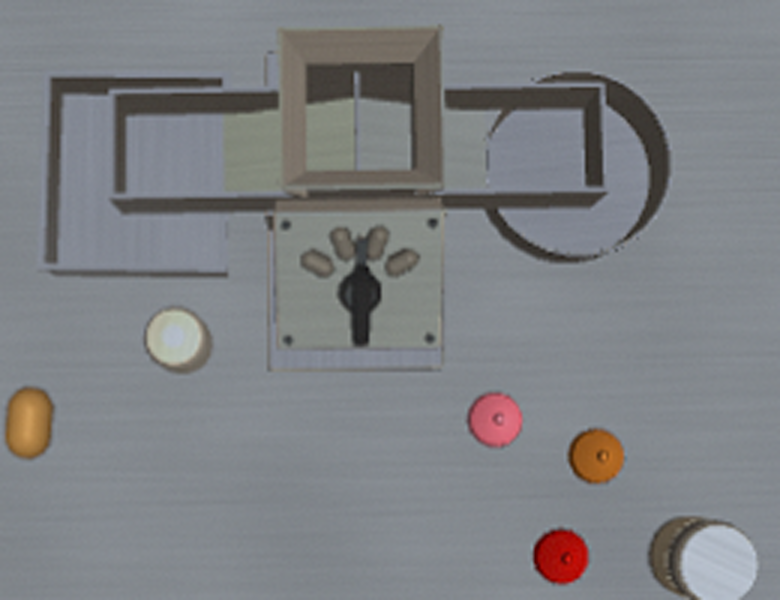

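The crop shows the brown onion at crop (597,456), full-image (419,282). The pink and red ones are the look-alikes. Next I measure the chute pose and fit the knob in both pictures.

```bash
cat > fit.py <<'E'
from h import *
from scipy.optimize import differential_evolution
np.set_printoptions(precision=4,suppress=True)
c=np.array([onz('top',u,v,.275) for u,v in((313,139),(367,139),(367,192.7),(313.7,192.7))]); print('mouth',c.mean(0)); print(c)
print('trough ends',onz('top',257.7,197.7,.13),onz('top',421.7,194,.13))
print('foot',onz('top',309.3,253.3,0),onz('top',367.3,253.3,0))
ROI={'top':(320,195,362,262),'side':(280,195,335,240)}
K=4
M={}
for cam,(a,b,e,f) in ROI.items():
    g=snapshot(cam)[b:f,a:e].max(2); g=cv2.resize(g,None,fx=K,fy=K,interpolation=cv2.INTER_CUBIC); M[cam]=g<55
    print(cam,M[cam].sum()/K/K)
def box(x0,x1,y0,y1,z0,z1): return np.array([(x,y,z) for x in(x0,x1) for y in(y0,y1) for z in(z0,z1)])
t=np.linspace(0,6.28,20)
parts=[box(-.028,.028,-.007,.007,-.027,.015),np.array([(.018*np.cos(a),.018*np.sin(a),z) for a in t for z in(-.035,-.027)])]
def sil(p,cam):
    x,y,z,turn,yaw=p; a,b,e,f=ROI[cam]; m=np.zeros(M[cam].shape,np.uint8)
    Rk=R.from_euler('z',yaw)*R.from_euler('y',-np.pi/6)*R.from_euler('z',turn)
    for q in parts:
        uv=np.array([proj(cam,v) for v in Rk.apply(q)+[x,y,z]])
        h=cv2.convexHull((((uv-[a,b])+.5)*K).astype(np.int32)); cv2.fillConvexPoly(m,h,1)
    return m>0
def cost(p,yaw):
    return sum(1-(s&M[c]).sum()/(s|M[c]).sum() for c in M for s in[sil(np.r_[p,yaw],c)])
if __name__=='__main__':
    import sys
    yaw=float(sys.argv[1])
    res=differential_evolution(cost,[(.46,.58),(-.09,0),(.12,.26),(-.3,.3)],args=(yaw,),maxiter=25,popsize=8,seed=1)
    print(res.x,res.fun)
    out=[]
    for cam in M:
        s=sil(np.r_[res.x,yaw],cam); a,b,e,f=ROI[cam]; im=cv2.resize(snapshot(cam)[b:f,a:e],None,fx=K,fy=K)
        cs,_=cv2.findContours(s.astype(np.uint8),0,1); cv2.drawContours(im,cs,-1,(255,0,0),1)
        cs,_=cv2.findContours(M[cam].astype(np.uint8),0,1); cv2.drawContours(im,cs,-1,(0,255,0),1)
        o=np.zeros((280,230,3),np.uint8); o[:im.shape[0],:im.shape[1]]=im; out.append(o)
    cv2.imwrite('pics/fit.png',cv2.resize(np.hstack(out),None,fx=1.7,fy=1.7)[:,:,::-1])
E
python3 fit.py 0.0
```

```text
mouth [ 0.6646 -0.0478  0.275 ]
[[ 0.727   0.012   0.275 ]
 [ 0.7248 -0.1093  0.275 ]
 [ 0.6024 -0.106   0.275 ]
 [ 0.6044  0.0121  0.275 ]]
trough ends [0.6217 0.1574 0.13  ] [ 0.624 -0.258  0.13 ]
foot [0.4863 0.0329 0.    ] [ 0.4836 -0.128   0.    ]
top 195.0
side 389.25Traceback (most recent call last):
    calc_energies = list(
        self._mapwrapper(self.func, parameters_pop[0:S])
    )
    return self.f(x, *self.args)
           ~~~~~~^^^^^^^^^^^^^^^
  File "fit.py", line 24, in cost
    return sum(1-(s&M[c]).sum()/(s|M[c]).sum() for c in M for s in[sil(np.r_[p,yaw],c)])
  File "fit.py", line 24, in <genexpr>
    return sum(1-(s&M[c]).sum()/(s|M[c]).sum() for c in M for s in[sil(np.r_[p,yaw],c)])
                                                                   ~~~^^^^^^^^^^^^^^^^
  File "fit.py", line 20, in sil
    uv=np.array([proj(cam,v) for v in Rk.apply(q)+[x,y,z]])
                 ~~~~^^^^^^^
  File "h.py", line 12, in proj
    c=get_calibration(cam); T=np.array(c['T']); p=T[:3,:3].T@(np.array(P)-T[:3,3]); x=p[:2]/p[2]
ValueError: time passes only in moves, steps and waits

The above exception was the direct cause of the following exception:

Traceback (most recent call last):
  File "fit.py", line 28, in <module>
    res=differential_evolution(cost,[(.46,.58),(-.09,0),(.12,.26),(-.3,.3)],args=(yaw,),maxiter=25,popsize=8,seed=1)
RuntimeError: The map-like callable must be of the form f(func, iterable), returning a sequence of numbers the same length as 'iterable'
```

```bash
sed -i 's/^def ray/import functools\nget_calibration=functools.lru_cache(get_calibration)\ndef ray/' h.py; python3 fit.py -0.01 | tail -1; python3 -c "
from h import *
print(r.get_state()['clock'])"
```

```text
[ 0.526  -0.0471  0.1847  0.0489] 0.4429055400557992
1.35
```

View pics/fit.png

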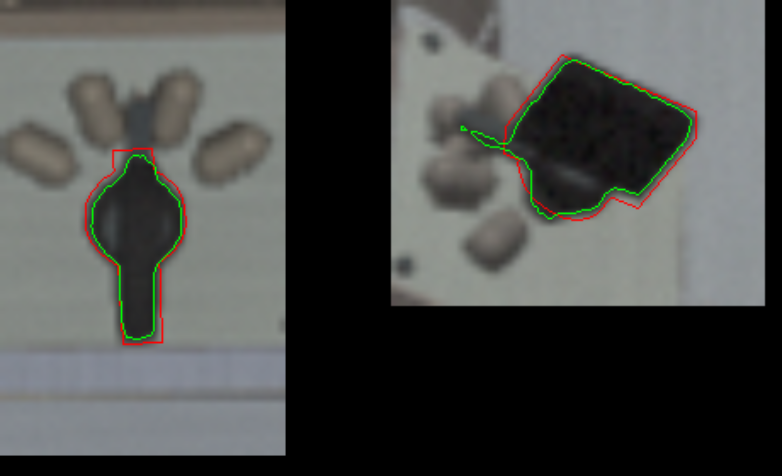

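The fitted outline (red) matches the black mask (green) in both views, so the grip is at about (0.526,-0.047,0.185). The pot is on the -y side, so the first setting is -0.70.

```bash
cat >> h.py <<'E'
np.set_printoptions(precision=4,suppress=True)
def frame(ydir,zdir):
    y=np.array(ydir,float);y/=np.linalg.norm(y);z=np.array(zdir,float);z-=y*(y@z);z/=np.linalg.norm(z)
    return R.from_matrix(np.c_[np.cross(y,z),y,z])
AX=np.array([-.5,0,.866025])
def knob(turn,yaw=-.01):  # tool orientation gripping the knob at turn
    Rk=R.from_euler('z',yaw)*R.from_euler('y',-np.pi/6)*R.from_euler('z',turn)
    return Rk
def knobframe(turn,sgn=1):
    Rk=knob(turn); return frame(-Rk.apply([0,0,1]),sgn*Rk.apply([0,1,0]))
def row(pos,rot,s=None):
    s=s or r.get_state(); R0=R.from_quat(s['eef_rot']); d=R0.inv().apply(np.array(pos)-s['tool_pos'])
    w=(R0.inv()*rot).as_rotvec(); n=max(np.linalg.norm(d)/.0417,np.degrees(np.linalg.norm(w))/7.16)
    print('row',np.round(np.r_[d,w/np.pi],4).tolist(),'n>=',round(n,1))
E
python3 - <<'E'
from h import *
s=r.get_state(); print(R.from_quat(s['eef_rot']).as_matrix())
g=np.array([.526,-.047,.185])
for sg in(1,-1): row(g+AX*.10,knobframe(0.02,sg))
E
```

```text
[[-0.9152  0.      0.403 ]
 [-0.403  -0.0001 -0.9152]
 [-0.     -1.      0.0001]]
row [-0.4167, -0.0329, -0.3902, 0.2253, -0.8446, -0.0509] n>= 22.0
row [-0.4167, -0.0329, -0.3902, 0.037, 0.1259, 0.1636] n>= 13.7
```

```bash
python3 -m handwheel '[[[-0.4167,-0.0329,-0.3902,0.037,0.1259,0.1636],[-0.4167,-0.0329,-0.3902,0.037,0.1259,0.1636],[-0.4167,-0.0329,-0.3902,0.037,0.1259,0.1636],[-0.4167,-0.0329,-0.3902,0.037,0.1259,0.1636],[-0.4167,-0.0329,-0.3902,0.037,0.1259,0.1636],[-0.4167,-0.0329,-0.3902,0.037,0.1259,0.1636],[-0.4167,-0.0329,-0.3902,0.037,0.1259,0.1636],[-0.4167,-0.0329,-0.3902,0.037,0.1259,0.1636],[-0.4167,-0.0329,-0.3902,0.037,0.1259,0.1636],[-0.4167,-0.0329,-0.3902,0.037,0.1259,0.1636],[-0.4167,-0.0329,-0.3902,0.037,0.1259,0.1636],[-0.4167,-0.0329,-0.3902,0.037,0.1259,0.1636]]]' 1 40
python3 - <<'E'
from h import *
g=np.array([.526,-.047,.185]); row(g+AX*.10,knobframe(0.02,-1)); print(r.get_state()['q'])
E
```

```text
clock: 2.35
tool_pos: [0.4309, -0.1758, 0.2945]
eef_rot: [-0.174, -0.684, 0.684, -0.183]
contact_force: [1.7, -0.6, -0.6]
opening: 1.003
row [-0.0299, 0.0424, -0.1283, 0.0026, 0.0005, 0.0044] n>= 3.3
[ 0.7903  0.3165 -0.4761  2.3565 -0.9991  0.0438 -0.1979]
```

```bash
python3 -m handwheel '[[[-0.03,0.042,-0.128,0.0026,0,0.0044],[-0.03,0.042,-0.128,0.0026,0,0.0044],[-0.03,0.042,-0.128,0.0026,0,0.0044],[-0.03,0.042,-0.128,0.0026,0,0.0044],[-0.03,0.042,-0.128,0.0026,0,0.0044],[-0.03,0.042,-0.128,0.0026,0,0.0044]]]'
python3 - <<'E'
from h import *
g=np.array([.526,-.047,.185]); row(g+AX*.10,knobframe(0.02,-1)); row(g-AX*.016,knobframe(0.02,-1)); print(r.get_state()['q'])
E
```

```text
clock: 2.85
tool_pos: [0.4835, -0.0489, 0.2979]
eef_rot: [-0.165, -0.685, 0.687, -0.175]
contact_force: [-1.0, 0.1, 0.4]
opening: 0.999
row [0.0189, 0.0197, -0.0022, 0.0021, 0.0009, 0.0117] n>= 0.7
row [0.0147, 0.1356, -0.002, 0.0021, 0.0009, 0.0117] n>= 3.3
[-0.0558  0.2935  0.0881  2.3385 -0.9996  0.0438 -0.5441]
```

```bash
python3 -m handwheel '[[[0.019,0.06,-0.002,0.002,0.001,0.0117],[0.019,0.08,-0.002,0.002,0.001,0.0117],[0.019,0.08,-0.002,0.002,0.001,0.0117],[0.019,0.08,-0.002,0.002,0.001,0.0117],[0.019,0.08,-0.002,0.002,0.001,0.0117]]]'
python3 - <<'E'
from h import *
g=np.array([.526,-.047,.185]); row(g+AX*.04,knobframe(0.02,-1)); row(g-AX*.016,knobframe(0.02,-1)); print(r.get_state()['q'],r.get_state()['tool_pos'])
save('side','s2.png',(250,100,450,250),4)
E
```

```text
clock: 3.27
tool_pos: [0.5234, -0.0558, 0.2706]
eef_rot: [-0.16, -0.688, 0.689, -0.165]
contact_force: [-0.0, -0.1, 0.2]
opening: 0.997
row [0.0383, 0.0379, -0.0091, 0.0019, -0.0012, 0.0191] n>= 1.3
row [0.0349, 0.0937, -0.009, 0.0019, -0.0012, 0.0191] n>= 2.4
[-0.0123  0.3968  0.0551  2.2584 -0.9996  0.0435 -0.5392] [ 0.5234 -0.0558  0.2706]
```

View pics/s2.png

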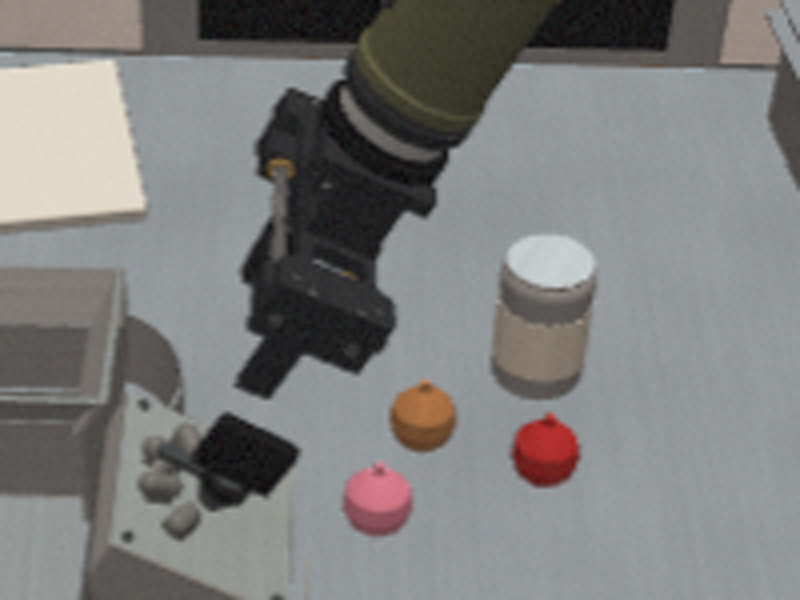

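The gripper hangs over the bar, clear of everything, but the wrist is at its q6 limit because the full 30° tilt is too much up here. I'll tilt the tool 17° instead, pitching about the jaw axis, which leaves the pads parallel to the bar.

```bash
cat >> h.py <<'E'
def kpose(turn,out,g=np.array([.526,-.047,.185]),delta=np.radians(13),sgn=-1):
    """tool pose gripping the knob: grasp point 'out' metres along the axis from the home grip point"""
    Rk=knob(turn); d=-np.cos(delta)*Rk.apply([0,0,1])-np.sin(delta)*Rk.apply([1,0,0])
    return g+Rk.apply([0,0,1])*out+d*.019, frame(d,sgn*Rk.apply([0,1,0]))
E
python3 - <<'E'
from h import *
row(*kpose(0.02,.06)); row(*kpose(.02,.004))
E
```

```text
row [0.0424, 0.0368, -0.0094, 0.0019, -0.0011, -0.0531] n>= 1.4
row [0.039, 0.0927, -0.0091, 0.0019, -0.0011, -0.0531] n>= 2.4
```

```bash
python3 -m handwheel '[[[0.042,0.037,-0.009,0.002,-0.001,-0.053],[0.042,0.037,-0.009,0.002,-0.001,-0.053],[0.042,0.037,-0.009,0.002,-0.001,-0.053],[0.042,0.037,-0.009,0.002,-0.001,-0.053],[0.042,0.037,-0.009,0.002,-0.001,-0.053],[0.042,0.037,-0.009,0.002,-0.001,-0.053]]]'
python3 - <<'E'
from h import *
row(*kpose(0.02,.06)); row(*kpose(.02,.004)); print(r.get_state()['q'])
E
```

```text
clock: 3.82
tool_pos: [0.5025, -0.0472, 0.2203]
eef_rot: [-0.103, -0.696, 0.702, -0.109]
contact_force: [-0.4, -1.0, -0.2]
opening: 1.001
row [0.0014, 0.0011, -0.0004, 0.0, -0.0001, -0.0012] n>= 0.0
row [-0.011, 0.0558, -0.0004, 0.0, -0.0001, -0.0012] n>= 1.4
[-0.2087  0.5072  0.3133  2.2374 -0.9459  0.1929 -0.6049]
```

```bash
python3 -m handwheel '[[[-0.006,0.028,0,0,0,-0.001],[-0.011,0.056,0,0,0,-0.001],[-0.011,0.056,0,0,0,-0.001],[-0.011,0.056,0,0,0,-0.001]]]' 1 40
python3 - <<'E'
from h import *
row(*kpose(.02,.004)); print(r.get_state()['q'])
E
python3 -m handwheel '[[[0,0,0,0,0,0],[0,0,0,0,0,0],[0,0,0,0,0,0],[0,0,0,0,0,0],[0,0,0,0,0,0],[0,0,0,0,0,0]]]' -1 45
python3 - <<'E'
from h import *
for t,o in((.02,.024),(-.2,.025),(-.45,.025),(-.62,.025),(-.66,.004)): row(*kpose(t,o))
save('side','s3.png',(250,120,400,270),4)
E
```

```text
clock: 4.15
tool_pos: [0.5292, -0.0481, 0.1691]
eef_rot: [-0.101, -0.696, 0.703, -0.107]
contact_force: [0.2, -0.6, -0.1]
opening: 1.002
row [-0.0007, -0.0011, -0.001, -0.0002, -0.0003, 0.0005] n>= 0.0
[-0.0497  0.6161  0.0765  2.2049 -0.9625  0.0464 -0.6006]
clock: 4.65
tool_pos: [0.5295, -0.0469, 0.1692]
eef_rot: [-0.101, -0.696, 0.703, -0.108]
contact_force: [-0.0, 0.3, 1.7]
opening: 0.562
row [0.0042, -0.0205, 0.0002, -0.0001, 0.0004, 0.0004] n>= 0.5
row [0.0043, -0.0215, -0.0007, -0.0159, 0.0686, 0.0004] n>= 1.8
row [0.004, -0.0216, -0.0017, -0.0339, 0.1462, 0.0004] n>= 3.8
row [0.0036, -0.0216, -0.0024, -0.0461, 0.1989, 0.0004] n>= 5.1
row [-0.0013, -0.0012, -0.0025, -0.0489, 0.2113, 0.0004] n>= 5.5
```

View pics/s3.png

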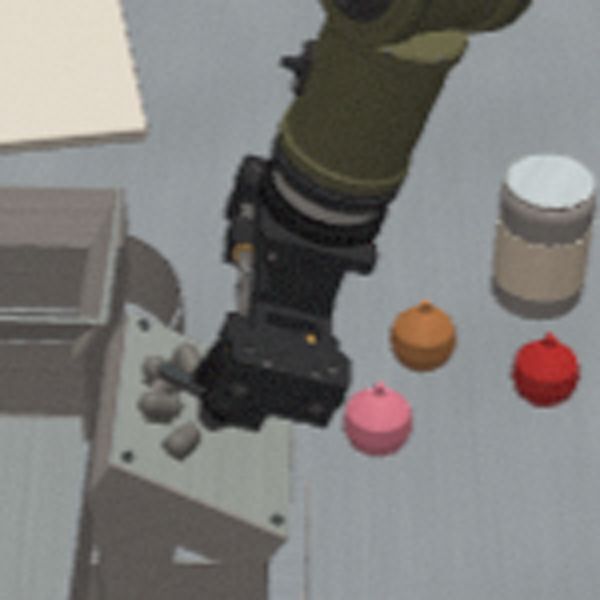

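```bash
python3 -m handwheel '[[[0,0,0,0,0,0],[0,0,0,0,0,0],[0,0,0,0,0,0],[0,0,0,0,0,0],[0,0,0,0,0,0],[0,0,0,0,0,0]]]' -1 45
python3 -m handwheel '[[[0.0015,-0.007,0,0,0,0],[0.003,-0.014,0,0,0,0],[0.0042,-0.0205,0,0,0,0],[0.0042,-0.0205,0,0,0,0]]]'
python3 - <<'E'
from h import *
for t,o in((.02,.024),(-.2,.025),(-.45,.025),(-.62,.025)): row(*kpose(t,o))
print(r.get_state()['q'])
E
```

```text
clock: 5.2
tool_pos: [0.5294, -0.0476, 0.1688]
eef_rot: [-0.101, -0.696, 0.703, -0.107]
contact_force: [-0.2, -1.5, -0.0]
opening: 0.155
clock: 5.53
tool_pos: [0.5189, -0.0474, 0.1875]
eef_rot: [-0.1, -0.696, 0.703, -0.107]
contact_force: [2.9, -2.1, -10.4]
opening: 0.158
row [-0.0007, 0.0001, -0.0004, -0.0004, 0.0002, 0.0008] n>= 0.0
row [-0.0005, -0.0009, -0.0013, -0.0162, 0.0684, 0.0007] n>= 1.8
row [-0.0009, -0.001, -0.0023, -0.0342, 0.1459, 0.0007] n>= 3.8
row [-0.0013, -0.0011, -0.0029, -0.0464, 0.1986, 0.0006] n>= 5.1
[-0.1043  0.5753  0.157   2.2186 -0.9501  0.0995 -0.6107]
```

The knob is gripped (opening 13.6 mm) and pulled out: 11 N along the axis matches about 20 mm. Now turning to the right.

```bash
python3 -m handwheel '[[[0,0,0,-0.008,0.035,0],[0,-0.001,-0.001,-0.016,0.068,0.001],[0,-0.001,-0.002,-0.025,0.107,0.001],[-0.001,-0.001,-0.002,-0.034,0.146,0.001],[-0.001,-0.001,-0.002,-0.034,0.146,0.001]]]'
python3 - <<'E'
from h import *
for t,o in((-.45,.025),(-.62,.025)): row(*kpose(t,o))
print(r.get_state()['q'])
E
```

```text
clock: 5.95
tool_pos: [0.5195, -0.0455, 0.1877]
eef_rot: [0.254, 0.739, -0.622, -0.05]
contact_force: [3.5, -1.5, -12.3]
opening: 0.159
row [-0.0, -0.0009, -0.0006, 0.0005, -0.0017, 0.0003] n>= 0.0
row [-0.0001, -0.0009, -0.0014, -0.0117, 0.051, 0.0003] n>= 1.3
[ 0.1424  0.5724 -0.1047  2.2191 -0.9798  0.0721 -0.9777]
```

```bash
python3 -m handwheel '[[[0,-0.001,-0.001,-0.006,0.026,0],[0,-0.001,-0.002,-0.013,0.056,0],[0,-0.001,-0.002,-0.014,0.06,0],[0,-0.001,-0.002,-0.014,0.06,0]]]'
python3 - <<'E'
from h import *
for t,o in((-.66,.025),(-.66,.005)): row(*kpose(t,o))
print(r.get_state()['q'])
E
```

```text
clock: 6.28
tool_pos: [0.5194, -0.0447, 0.1894]
eef_rot: [0.309, 0.743, -0.582, -0.112]
contact_force: [-0.7, -3.7, -14.6]
opening: 0.157
row [-0.0, 0.0007, -0.0004, -0.0021, 0.0056, 0.0008] n>= 0.2
row [-0.0046, 0.0201, -0.0005, -0.0021, 0.0056, 0.0008] n>= 0.5
[ 0.2443  0.5766 -0.2219  2.2259 -0.9994  0.0431 -1.1168]
```

```bash
python3 -m handwheel '[[[0,0.003,0,-0.002,0.006,0],[0,0.003,0,-0.002,0.006,0],[0,0.003,0,-0.002,0.006,0],[0,0.003,0,-0.002,0.006,0],[0,0.003,0,-0.002,0.006,0],[0,0.003,0,-0.002,0.006,0],[0,0.003,0,-0.002,0.006,0],[0,0.003,0,-0.002,0.006,0]]]' 0.2 45
python3 - <<'E'
from h import *
s=r.get_state()
row(s['tool_pos']+AX*.09,R.from_quat(s['eef_rot']))
E
```

```text
clock: 6.95
tool_pos: [0.5233, -0.0433, 0.1897]
eef_rot: [0.315, 0.745, -0.576, -0.118]
contact_force: [-0.6, -0.6, -0.2]
opening: 0.599
row [0.0202, -0.0877, 0.0002, 0.0, 0.0, 0.0] n>= 2.2
```

Released. I'll back out, then work out the onion grasp with the tool vertical.

```bash
python3 -m handwheel '[[[0.01,-0.03,0,0,0,0],[0.02,-0.07,0,0,0,0],[0.02,-0.088,0,0,0,0],[0.02,-0.088,0,0,0,0]]]' 1
python3 - <<'E'
from h import *
on=np.array([.402,-.263]); o=onz('top',418.5,282,.03)
D=[0,0,-1]
c={'pink':onz('top',385,270,.03),'red':onz('top',407,315,.03),'can':onz('top',458,318,.11)}
for k,v in c.items():
    d=v[:2]-on; print(k,v,np.linalg.norm(d),np.degrees(np.arctan2(d[1],d[0])))
s=r.get_state(); print(R.from_quat(s['eef_rot']).as_matrix())
for a in(60,100,120,150,-60,-80,-30):
    print(a); row([.402,-.263,.15],frame(D,[np.cos(np.radians(a)),np.sin(np.radians(a)),0]))
save('top','t4.png',(230,130,430,280),4)
E
```

```text
clock: 7.28
tool_pos: [0.4782, -0.0444, 0.271]
eef_rot: [0.317, 0.745, -0.575, -0.117]
contact_force: [0.4, 0.6, 0.6]
opening: 0.88
pink [ 0.4359 -0.172   0.03  ] 0.09706659139127598 69.55988963933126
red [ 0.3144 -0.2278  0.03  ] 0.09439965304378807 158.12589937084593
can [ 0.3104 -0.3427  0.11  ] 0.12141576639162097 -138.99391591404017
[[-0.7712  0.338  -0.5394]
 [ 0.6072  0.1363 -0.7827]
 [-0.191  -0.9312 -0.3103]]
60
row [-0.0508, 0.0571, 0.2498, 0.1023, 0.9481, 0.1471] n>= 24.3
100
row [-0.0508, 0.0571, 0.2498, 0.1228, 0.7316, 0.0865] n>= 18.8
120
row [-0.0508, 0.0571, 0.2498, 0.1271, 0.6225, 0.0597] n>= 16.0
150
row [-0.0508, 0.0571, 0.2498, 0.1278, 0.4585, 0.0229] n>= 12.0
-60
row [-0.0508, 0.0571, 0.2498, 0.0534, -0.3645, -0.1137] n>= 9.7
-80
row [-0.0508, 0.0571, 0.2498, 0.0703, -0.2548, -0.0997] n>= 7.1
-30
row [-0.0508, 0.0571, 0.2498, 0.0236, -0.5288, -0.1317] n>= 13.7
```

View pics/t4.png

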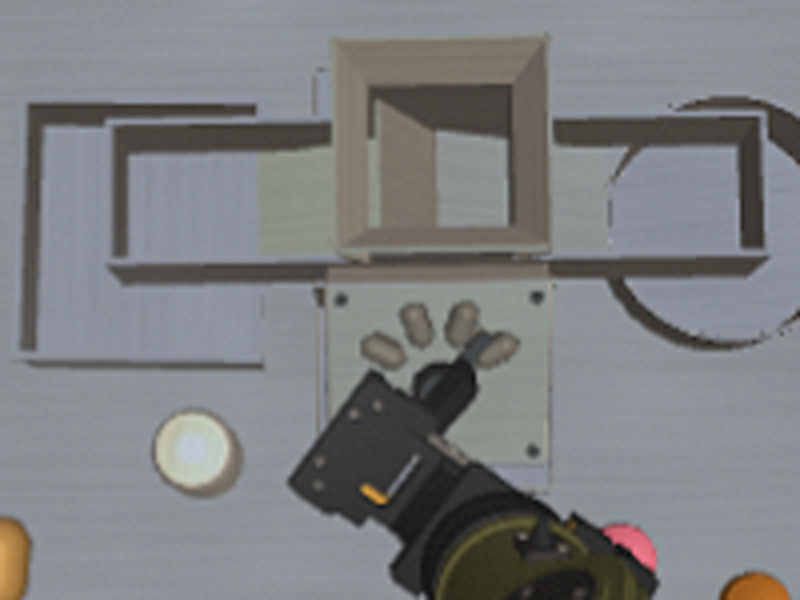

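The pointer leans right, between the two right-hand posts, and the flap has opened to the right (crop (470,180)). So the knob is seated on the pot's side. Next, the brown onion, with the jaw axis at -60° to stay between the look-alikes.

```bash
python3 -m handwheel '[[[-0.051,0.057,0.25,0.053,-0.364,-0.114],[-0.051,0.057,0.25,0.053,-0.364,-0.114],[-0.051,0.057,0.25,0.053,-0.364,-0.114],[-0.051,0.057,0.25,0.053,-0.364,-0.114],[-0.051,0.057,0.25,0.053,-0.364,-0.114],[-0.051,0.057,0.25,0.053,-0.364,-0.114],[-0.051,0.057,0.25,0.053,-0.364,-0.114],[-0.051,0.057,0.25,0.053,-0.364,-0.114],[-0.051,0.057,0.25,0.053,-0.364,-0.114],[-0.051,0.057,0.25,0.053,-0.364,-0.114],[-0.051,0.057,0.25,0.053,-0.364,-0.114],[-0.051,0.057,0.25,0.053,-0.364,-0.114]]]' 1
python3 - <<'E'
from h import *
a=np.radians(-60); f=frame([0,0,-1],[np.cos(a),np.sin(a),0])
row([.402,-.263,.15],f); row([.402,-.263,.009],f); print(r.get_state()['q'])
E
```

```text
clock: 8.33
tool_pos: [0.4021, -0.2614, 0.1458]
eef_rot: [-0.184, 0.686, -0.681, 0.181]
contact_force: [-1.5, 0.2, 0.0]
opening: 1.002
row [0.0009, -0.0042, 0.0013, 0.0025, -0.0003, 0.0008] n>= 0.1
row [0.0005, 0.1368, 0.0024, 0.0025, -0.0003, 0.0008] n>= 3.3
[ 0.4076  0.6709  0.1189  2.0862 -0.1942  0.4028 -0.3676]
```

```bash
python3 -m handwheel '[[[0,0.03,0.001,0.002,0,0.001],[0,0.065,0.002,0.002,0,0.001],[0,0.1,0.002,0.002,0,0.001],[0,0.125,0.002,0.002,0,0.001],[0,0.1365,0.002,0.002,0,0.001],[0,0.1365,0.002,0.002,0,0.001]]]' 1 20
python3 -m handwheel '[[[0,0,0,0,0,0],[0,0,0,0,0,0],[0,0,0,0,0,0],[0,0,0,0,0,0],[0,0,0,0,0,0],[0,0,0,0,0,0],[0,0,0,0,0,0],[0,0,0,0,0,0]]]' -1 20
python3 -m handwheel '[[[0,-0.03,0,0,0,0],[0,-0.07,0,0,0,0],[0,-0.11,0,0,0,0],[0,-0.15,0,0,0,0],[0,-0.19,0,0,0,0],[0,-0.23,0,0,0,0],[0,-0.27,0,0,0,0],[0,-0.31,0,0,0,0],[0,-0.32,0,0,0,0],[0,-0.32,0,0,0,0]]]'
python3 - <<'E'
from h import *
D=[0,0,-1]; s=r.get_state(); print(s['q'])
for a in(-90,-60):
    f=frame(D,[np.cos(np.radians(a)),np.sin(np.radians(a)),0]); row([.6646,-.0478,.34],f)
for b in boxes_of('onion_center','side')[:3]: print(b)
E
```

```text
clock: 8.83
tool_pos: [0.4003, -0.2632, 0.0081]
eef_rot: [-0.183, 0.684, -0.682, 0.181]
contact_force: [-0.3, -0.1, 0.4]
opening: 1.0
clock: 9.5
tool_pos: [0.4022, -0.2637, 0.0111]
eef_rot: [0.183, -0.683, 0.683, -0.183]
contact_force: [0.7, 0.4, 6.5]
opening: 0.555
clock: 10.33
tool_pos: [0.4032, -0.2642, 0.3335]
eef_rot: [0.181, -0.681, 0.685, -0.185]
contact_force: [0.5, -0.8, -1.7]
opening: 0.555
[ 0.3169  0.3815  0.2438  1.8672 -0.1151  0.8991 -0.4325]
row [-0.3346, -0.0057, -0.0568, -0.0017, 0.1666, -0.0016] n>= 8.1
row [-0.3346, -0.0057, -0.0568, -0.002, -0.0001, -0.0011] n>= 8.1
{'bbox': [345.6, 198.6, 362.3, 210.8], 'confidence': 0.8}
{'bbox': [337.4, 214.8, 354.3, 231.9], 'confidence': 0.78}
```

The opening stopped at 49 mm with the onion's weight on the wrist. The detections came from an older picture, so I'm ignoring them. Moving over the hopper.

```bash
python3 -m handwheel '[[[-0.3346,-0.006,-0.0568,-0.002,0.1666,-0.001],[-0.3346,-0.006,-0.0568,-0.002,0.1666,-0.001],[-0.3346,-0.006,-0.0568,-0.002,0.1666,-0.001],[-0.3346,-0.006,-0.0568,-0.002,0.1666,-0.001],[-0.3346,-0.006,-0.0568,-0.002,0.1666,-0.001],[-0.3346,-0.006,-0.0568,-0.002,0.1666,-0.001],[-0.3346,-0.006,-0.0568,-0.002,0.1666,-0.001],[-0.3346,-0.006,-0.0568,-0.002,0.1666,-0.001],[-0.3346,-0.006,-0.0568,-0.002,0.1666,-0.001],[-0.3346,-0.006,-0.0568,-0.002,0.1666,-0.001],[-0.3346,-0.006,-0.0568,-0.002,0.1666,-0.001]]]'
python3 - <<'E'
from h import *
f=frame([0,0,-1],[0,-1,0]); row([.6646,-.0478,.268],f); print(r.get_state()['q'])
save('side','s5.png',(200,100,400,250),4)
E
```

```text
clock: 11.3
tool_pos: [0.6619, -0.0472, 0.3332]
eef_rot: [-0.004, 0.708, -0.706, -0.004]
contact_force: [0.1, -0.3, -1.7]
opening: 0.552
row [-0.0033, 0.0651, 0.0009, 0.0012, -0.0, 0.0033] n>= 1.6
[-0.1762  0.6882  0.3687  1.311  -0.251   1.1983 -1.3615]
```

View pics/s5.png

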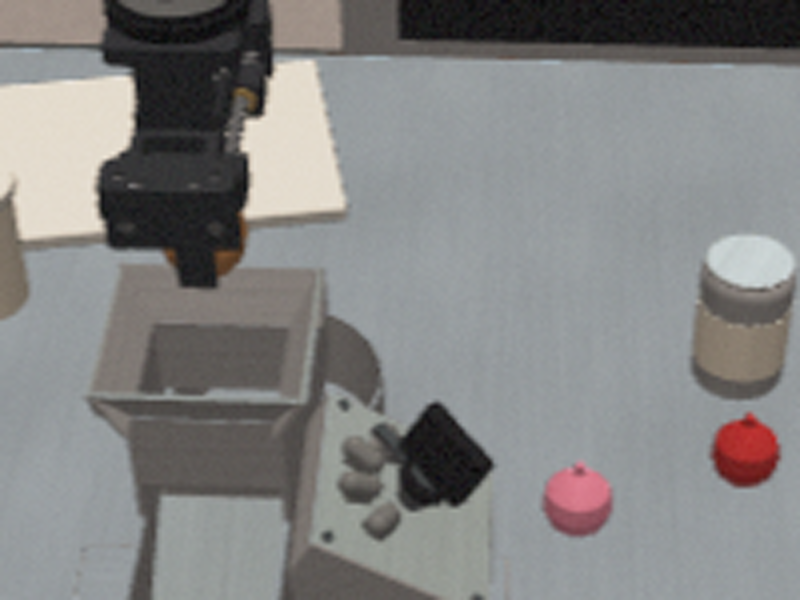

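The onion is in the fingers above the hopper, pink and red are untouched, and the pointer is in the right-hand notch. Lowering and releasing.

```bash
python3 -m handwheel '[[[-0.0015,0.03,0.001,0.001,0,0.003],[-0.003,0.06,0.001,0.001,0,0.003],[-0.003,0.065,0.001,0.001,0,0.003],[-0.003,0.065,0.001,0.001,0,0.003],[-0.003,0.065,0.001,0.001,0,0.003]]]'
python3 -m handwheel '[[[0,0,0,0,0,0],[0,0,0,0,0,0],[0,0,0,0,0,0],[0,0,0,0,0,0],[0,0,0,0,0,0]]]' 0.5
python3 -m handwheel '[[[0,-0.03,0,0,0,0],[0,-0.06,0,0,0,0],[0,-0.09,0,0,0,0],[0,-0.09,0,0,0,0],[0,-0.09,0,0,0,0],[0,-0.09,0,0,0,0],[0,-0.09,0,0,0,0],[0,-0.09,0,0,0,0],[0,-0.09,0,0,0,0]]]'
python3 - <<'E'
from h import *
t=r.get_state()
snapshot('top');snapshot('side')
for c in('top','side'):
  print(c,[(np.round(b['bbox']).astype(int).tolist(),round(b['confidence'],2)) for b in boxes_of('onion_center',c)[:4]])
save('top','t6.png',(300,130,460,250),4)
print(proj('top',[.657,-.248,.03]),proj('side',[.657,-.248,.03]))
# target toward knob at -0.7
row(*kpose(-.7,.10)); print(t['q'])
E
```

```text
clock: 11.77
tool_pos: [0.6659, -0.0489, 0.2722]
eef_rot: [0.002, 0.707, -0.707, 0.001]
contact_force: [0.1, 0.3, -0.8]
opening: 0.552
clock: 12.18
tool_pos: [0.6664, -0.0477, 0.272]
eef_rot: [0.002, 0.708, -0.707, 0.002]
contact_force: [0.5, 0.5, 0.6]
opening: 0.751
clock: 12.93
tool_pos: [0.6652, -0.0476, 0.3601]
eef_rot: [0.001, 0.708, -0.707, 0.001]
contact_force: [-0.0, 0.2, -0.2]
opening: 0.75
top [([396, 306, 416, 327], 0.74), ([374, 262, 393, 278], 0.73), ([422, 173, 436, 194], 0.51)]
side [([339, 214, 352, 232], 0.71), ([379, 206, 394, 222], 0.63)]
[410.2244 188.9109] [269.913  203.8265]
row [0.1835, 0.1063, -0.0038, -0.0807, 0.2113, 0.0898] n>= 6.1
[-0.1782  0.6686  0.3764  1.2678 -0.2447  1.247  -1.3695]
```

View pics/t6.png

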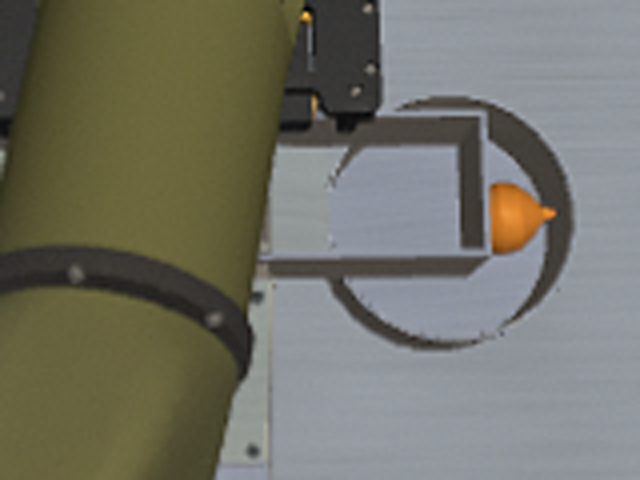

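The onion lies in the pot: its bulb is at crop (510,217), full-image (427,184), about 35 mm from the pot's centre. Next I check the gripper body's clearance to the hopper for the turned grasp.

Run:
```python
from h import *
for turn,out in((-.7,.006),(-.7,.026),(.7,.026),(.7,.006)):
  for dl in(8,13,18):
    p,f=kpose(turn,out,delta=np.radians(dl)); m=f.as_matrix(); gp=p-.019*m[:,1]
    L=[gp-m[:,1]*h+a*.094*m[:,2]+b*.0375*m[:,0] for a in(1,-1) for b in(1,-1) for h in(.045,.08,.12)]
    bad=max((c[0] for c in L if c[2]<.277),default=0); lo=min(c[2] for c in L)
    print(turn,out,dl,'maxx',bad,'lowest z',lo, 'tool dir',m[:,1])
row(*kpose(-.7,.09))
```

```text
-0.7 0.006 8 maxx 0.5849538896224347 lowest z 0.19122337424934185 tool dir [ 0.4038  0.0856 -0.9108]
-0.7 0.006 13 maxx 0.5890605730285717 lowest z 0.19509367000854358 tool dir [ 0.3396  0.1415 -0.9299]
-0.7 0.006 18 maxx 0.5930690745423305 lowest z 0.1986962570790249 tool dir [ 0.2728  0.1964 -0.9418]
-0.7 0.026 8 maxx 0.5210220773233051 lowest z 0.2085438823250306 tool dir [ 0.4038  0.0856 -0.9108]
-0.7 0.026 13 maxx 0.5226943079794858 lowest z 0.21241417808423238 tool dir [ 0.3396  0.1415 -0.9299]
-0.7 0.026 18 maxx 0.5246973418604636 lowest z 0.2160167651547137 tool dir [ 0.2728  0.1964 -0.9418]
0.7 0.026 8 maxx 0.5191864354477594 lowest z 0.2085438823250306 tool dir [ 0.402  -0.0937 -0.9108]
0.7 0.026 13 maxx 0.5209160801858034 lowest z 0.2124141780842324 tool dir [ 0.3367 -0.1483 -0.9299]
0.7 0.026 18 maxx 0.5229791184058306 lowest z 0.2160167651547137 tool dir [ 0.2688 -0.2018 -0.9418]
0.7 0.006 8 maxx 0.5840751541057488 lowest z 0.19122337424934183 tool dir [ 0.402  -0.0937 -0.9108]
0.7 0.006 13 maxx 0.5882238891867815 lowest z 0.1950936700085436 tool dir [ 0.3367 -0.1483 -0.9299]
0.7 0.006 18 maxx 0.5922698669146282 lowest z 0.19869625707902497 tool dir [ 0.2688 -0.2018 -0.9418]
row [0.1786, 0.115, -0.0038, -0.0807, 0.2113, 0.0898] n>= 6.1
```

```bash
python3 -m handwheel '[[[0.05,0.01,-0.001,-0.02,0.05,0.02],[0.1,0.03,-0.002,-0.04,0.1,0.045],[0.14,0.06,-0.003,-0.06,0.15,0.067],[0.1786,0.09,-0.004,-0.08,0.211,0.09],[0.1786,0.115,-0.004,-0.08,0.211,0.09],[0.1786,0.115,-0.004,-0.08,0.211,0.09],[0.1786,0.115,-0.004,-0.08,0.211,0.09],[0.1786,0.115,-0.004,-0.08,0.211,0.09],[0.1786,0.115,-0.004,-0.08,0.211,0.09]]]' 1 45
python3 - <<'E'
from h import *
row(*kpose(-.7,.09)); row(*kpose(-.7,.05)); row(*kpose(-.7,.007)); print(r.get_state()['q'])
E
```

```text
clock: 13.93
tool_pos: [0.488, -0.0441, 0.2459]
eef_rot: [0.328, 0.744, -0.568, -0.129]
contact_force: [-0.3, -0.7, -1.4]
opening: 1.001
row [0.0007, 0.0004, 0.0003, -0.0003, 0.0005, -0.0005] n>= 0.0
row [-0.0082, 0.0394, 0.0003, -0.0003, 0.0005, -0.0005] n>= 1.0
row [-0.0178, 0.0813, 0.0003, -0.0003, 0.0005, -0.0005] n>= 2.0
[ 0.1378  0.4286 -0.033   2.2589 -0.9421  0.2029 -1.2265]
```

```bash
python3 -m handwheel '[[[-0.004,0.02,0,0,0,0],[-0.008,0.04,0,0,0,0],[-0.013,0.06,0,0,0,0],[-0.018,0.081,0,0,0,0],[-0.018,0.081,0,0,0,0],[-0.018,0.081,0,0,0,0]]]' 1 45
python3 -m handwheel '[[[0,0,0,0,0,0],[0,0,0,0,0,0],[0,0,0,0,0,0],[0,0,0,0,0,0],[0,0,0,0,0,0],[0,0,0,0,0,0],[0,0,0,0,0,0],[0,0,0,0,0,0],[0,0,0,0,0,0],[0,0,0,0,0,0],[0,0,0,0,0,0],[0,0,0,0,0,0]]]' -1 45
python3 - <<'E'
from h import *
for t,o in((-.7,.007),(-.7,.028)): row(*kpose(t,o))
print(r.get_state()['q'])
E
```

```text
clock: 14.43
tool_pos: [0.5346, -0.0455, 0.1797]
eef_rot: [0.323, 0.744, -0.57, -0.132]
contact_force: [-0.9, 0.1, 0.3]
opening: 1.001
clock: 15.43
tool_pos: [0.5308, -0.0483, 0.1787]
eef_rot: [0.324, 0.742, -0.571, -0.135]
contact_force: [-4.2, -4.2, 0.3]
opening: 0.156
row [0.0049, 0.0049, -0.0003, -0.0036, -0.0006, 0.0026] n>= 0.2
row [0.0098, -0.0155, -0.0001, -0.0036, -0.0006, 0.0026] n>= 0.4
[ 0.2603  0.6097 -0.2322  2.1992 -0.9993  0.0423 -1.1605]
```

```bash
python3 -m handwheel '[[[0.0015,-0.007,0,0,0,0],[0.0035,-0.014,0,0,0,0],[0.005,-0.0205,0,0,0,0],[0.005,-0.0205,0,0,0,0],[0.005,-0.0205,0,0,0,0]]]'
python3 - <<'E'
from h import *
for t in(-.7,-.45,-.2,0): row(*kpose(t,.033))
print(r.get_state()['q'])
E
```

```text
clock: 15.85
tool_pos: [0.5206, -0.0479, 0.1971]
eef_rot: [0.324, 0.742, -0.571, -0.135]
contact_force: [0.1, -5.8, -13.1]
opening: 0.151
row [0.0061, 0.0001, 0.0001, -0.0037, -0.0004, 0.0023] n>= 0.1
row [0.006, 0.0001, 0.0012, 0.0145, -0.0779, 0.0028] n>= 2.0
row [0.0056, -0.0, 0.0022, 0.0327, -0.1554, 0.0032] n>= 4.0
row [0.0051, -0.0001, 0.0029, 0.0474, -0.2173, 0.0035] n>= 5.6
[ 0.2209  0.5608 -0.1664  2.2125 -0.9916  0.0957 -1.1731]
```

```bash
cat >> h.py <<'E'
def turnrow(dt,g=np.array([.526,-.047,.185])):
    s=r.get_state(); ax=knob(0).apply([0,0,1]); Q=R.from_rotvec(ax*dt)
    row(g+Q.apply(s['tool_pos']-g),Q*R.from_quat(s['eef_rot']))
E
python3 - <<'E'
from h import *
for d in(.15,.3,.45,.6,.75): turnrow(d)
E
```

```text
row [0.0, 0.0, -0.0002, 0.0111, -0.0464, 0.0006] n>= 1.2
row [0.0001, 0.0, -0.0005, 0.0222, -0.0929, 0.0011] n>= 2.4
row [0.0002, 0.0, -0.0007, 0.0332, -0.1393, 0.0017] n>= 3.6
row [0.0003, 0.0001, -0.0009, 0.0443, -0.1858, 0.0022] n>= 4.8
row [0.0005, 0.0001, -0.0011, 0.0554, -0.2322, 0.0028] n>= 6.0
```

```bash
python3 -m handwheel '[[[0,0,0,0.0055,-0.023,0],[0,0,0,0.011,-0.046,0.001],[0,0,0,0.0165,-0.07,0.001],[0,0,0,0.022,-0.093,0.001],[0,0,-0.001,0.028,-0.116,0.001],[0,0,-0.001,0.033,-0.139,0.002],[0,0,-0.001,0.039,-0.162,0.002],[0,0,-0.001,0.044,-0.186,0.002],[0,0,-0.001,0.05,-0.21,0.003],[0,0,-0.001,0.055,-0.232,0.003],[0,0,-0.001,0.055,-0.232,0.003]]]'
python3 - <<'E'
from h import *
ax=knob(0).apply([0,0,1]); m=R.from_quat(r.get_state()['eef_rot']).as_matrix(); K=knob(0).as_matrix(); b=-K.T@m[:,2]; print('turn',np.arctan2(-b[0],b[1]),b)
for d in(.2,.4,.6): turnrow(d)
print(r.get_state()['q'])
E
```

```text
clock: 16.77
tool_pos: [0.5207, -0.0465, 0.1972]
eef_rot: [-0.089, -0.689, 0.71, -0.115]
contact_force: [1.8, -7.7, -11.7]
opening: 0.153
turn 0.054170566509196494 [-0.0541  0.9985 -0.0093]
row [0.0001, 0.0, -0.0003, 0.0148, -0.0619, 0.0006] n>= 1.6
row [0.0003, 0.0001, -0.0006, 0.0296, -0.1238, 0.0012] n>= 3.2
row [0.0005, 0.0001, -0.0008, 0.0444, -0.1857, 0.0018] n>= 4.8
[-0.1279  0.5575  0.1702  2.2017 -0.5953  0.1185 -0.9474]
```

```bash
python3 -m handwheel '[[[0,0,0,0.0055,-0.023,0],[0,0,0,0.011,-0.046,0],[0,0,0,0.0165,-0.07,0.001],[0,0,-0.001,0.022,-0.093,0.001],[0,0,-0.001,0.028,-0.116,0.001],[0,0,-0.001,0.033,-0.139,0.001],[0,0,-0.001,0.039,-0.162,0.002],[0,0,-0.001,0.044,-0.186,0.002],[0,0,-0.001,0.046,-0.192,0.002],[0,0,-0.001,0.046,-0.192,0.002]]]'
python3 - <<'E'
from h import *
m=R.from_quat(r.get_state()['eef_rot']).as_matrix(); K=knob(0).as_matrix(); b=-K.T@m[:,2]; print('turn',np.arctan2(-b[0],b[1]),b)
print(r.get_state()['q'])
E
```

```text
clock: 17.6
tool_pos: [0.5196, -0.0452, 0.2001]
eef_rot: [0.122, -0.574, 0.75, -0.306]
contact_force: [0.3, -10.4, -26.4]
opening: 0.157
turn 0.6749653195747366 [-0.6249  0.7807 -0.    ]
[-0.3773  0.5857  0.3997  2.2507 -1.0008  0.0447 -0.0254]
```

Turn is at 0.675. The knob is at its outer stop, so I'll ease in a little and let go.

```bash
python3 -m handwheel '[[[-0.001,0.005,0,0,0,0],[-0.001,0.005,0,0,0,0],[-0.001,0.005,0,0,0,0],[-0.001,0.005,0,0,0,0],[-0.001,0.005,0,0,0,0],[-0.001,0.005,0,0,0,0],[-0.001,0.005,0,0,0,0],[-0.001,0.005,0,0,0,0]]]' 0.2 45
python3 -m handwheel '[[[0.01,-0.03,0,0,0,0],[0.02,-0.07,0,0,0,0],[0.02,-0.09,0,0,0,0],[0.02,-0.09,0,0,0,0]]]' 1 25
python3 - <<'E'
from h import *
save('top','t7.png',(200,130,400,280),4)
print(r.get_state()['q'])
for a in(-20,0,160,-45):
    print(a); row([.441,.25,.16],frame([0,0,-1],[np.cos(np.radians(a)),np.sin(np.radians(a)),0]))
print([onz('top',u,v,.021) for u,v in((222,260),(237,281))])
for n,uv,z in(('shaker',(279,243),.09),('bottle',(169,285),.19)):
    d=onz('top',*uv,z)[:2]-[.441,.25]; print(n,np.linalg.norm(d),np.degrees(np.arctan2(d[1],d[0])))
E
```

```text
clock: 18.27
tool_pos: [0.5286, -0.043, 0.1996]
eef_rot: [0.117, -0.574, 0.75, -0.308]
contact_force: [0.8, -0.2, 0.1]
opening: 0.6
clock: 18.6
tool_pos: [0.4829, -0.0417, 0.2832]
eef_rot: [0.115, -0.573, 0.751, -0.309]
contact_force: [-0.3, -0.7, -0.6]
opening: 0.879
[-0.7219  0.4748  0.8855  2.2615 -0.8411  0.3005 -0.1307]
-20
row [-0.1182, 0.0548, -0.2901, -0.1177, -0.1887, -0.0261] n>= 7.6
0
row [-0.1182, 0.0548, -0.2901, -0.1232, -0.2985, -0.0054] n>= 8.1
160
row [-0.1182, 0.0548, -0.2901, 0.0341, 0.797, -0.1537] n>= 20.4
-45
row [-0.1182, 0.0548, -0.2901, -0.1078, -0.0515, -0.0502] n>= 7.6
[array([0.4705, 0.2717, 0.021 ]), array([0.4126, 0.2304, 0.021 ])]
shaker 0.15735919122220043 -64.40898752726677
bottle 0.11709848927409727 107.96816480540762
```

View pics/t7.png

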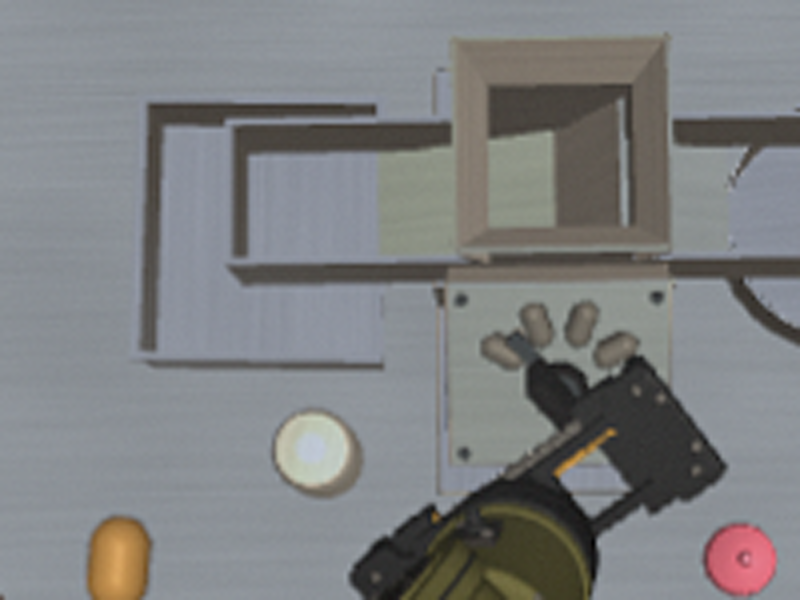

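The pointer now leans left, between the two left posts at crop (520,345), and the flap opens to the left, so it is seated on the pan's side. The potato lies along x. I'll use jaw azimuth +65° so the gripper body clears the bottle.

Run:
```python
from h import *
a=np.radians(65); row([.441,.25,.2],frame([0,0,-1],[np.cos(a),np.sin(a),0]))
p=[.441,.25,.2]; s=r.get_state()
a=np.radians(10); row([.462,.104,.24],frame([0,0,-1],[np.cos(a),np.sin(a),0]))
```

```text
row [-0.1254, 0.0176, -0.2775, -0.1239, -0.6542, 0.0715] n>= 16.8
row [-0.0619, 0.0095, -0.1387, -0.1251, -0.3533, 0.0055] n>= 9.4
```

```bash
python3 -m handwheel '[[[-0.062,0.0095,-0.139,-0.125,-0.353,0.0055],[-0.062,0.0095,-0.139,-0.125,-0.353,0.0055],[-0.062,0.0095,-0.139,-0.125,-0.353,0.0055],[-0.062,0.0095,-0.139,-0.125,-0.353,0.0055],[-0.062,0.0095,-0.139,-0.125,-0.353,0.0055],[-0.062,0.0095,-0.139,-0.125,-0.353,0.0055],[-0.062,0.0095,-0.139,-0.125,-0.353,0.0055],[-0.062,0.0095,-0.139,-0.125,-0.353,0.0055],[-0.062,0.0095,-0.139,-0.125,-0.353,0.0055],[-0.062,0.0095,-0.139,-0.125,-0.353,0.0055],[-0.062,0.0095,-0.139,-0.125,-0.353,0.0055]]]' 1 25
python3 - <<'E'
from h import *
a=np.radians(65); row([.441,.25,.18],frame([0,0,-1],[np.cos(a),np.sin(a),0])); print(r.get_state()['q'])
E
```

```text
clock: 19.57
tool_pos: [0.4627, 0.1041, 0.2373]
eef_rot: [0.542, -0.456, 0.453, -0.541]
contact_force: [0.4, -0.2, 0.2]
opening: 0.998
row [-0.1472, 0.0577, 0.004, 0.0006, -0.3058, -0.0015] n>= 7.7
[-0.6677  0.5609  0.5602  2.0278 -0.4694  0.6837  0.3699]
```

```bash
python3 -m handwheel '[[[-0.147,0.058,0.004,0.0006,-0.306,-0.0015],[-0.147,0.058,0.004,0.0006,-0.306,-0.0015],[-0.147,0.058,0.004,0.0006,-0.306,-0.0015],[-0.147,0.058,0.004,0.0006,-0.306,-0.0015],[-0.147,0.058,0.004,0.0006,-0.306,-0.0015],[-0.147,0.058,0.004,0.0006,-0.306,-0.0015],[-0.147,0.058,0.004,0.0006,-0.306,-0.0015],[-0.147,0.058,0.004,0.0006,-0.306,-0.0015],[-0.147,0.058,0.004,0.0006,-0.306,-0.0015],[-0.147,0.058,0.004,0.0006,-0.306,-0.0015]]]' 1 25
python3 - <<'E'
from h import *
a=np.radians(65); f=frame([0,0,-1],[np.cos(a),np.sin(a),0]);row([.441,.25,.18],f);row([.441,.25,.008],f); print(r.get_state()['q'])
E
```

```text
clock: 20.4
tool_pos: [0.4397, 0.2495, 0.1799]
eef_rot: [0.69, -0.155, 0.154, -0.69]
contact_force: [0.4, -0.4, -0.3]
opening: 1.0
row [0.001, -0.0001, 0.001, 0.0002, -0.0014, -0.0001] n>= 0.0
row [0.001, 0.1719, 0.0012, 0.0002, -0.0014, -0.0001] n>= 4.1
[-0.7565  0.6411  0.2413  1.9953 -0.2825  0.5376  0.8128]
```

```bash
python3 -m handwheel '[[[0.001,0.04,0.001,0,0,0],[0.001,0.08,0.001,0,0,0],[0.001,0.115,0.001,0,0,0],[0.001,0.15,0.001,0,0,0],[0.001,0.169,0.001,0,0,0],[0.001,0.169,0.001,0,0,0],[0.001,0.169,0.001,0,0,0]]]' 1 25
python3 -m handwheel '[[[0,0,0,0,0,0],[0,0,0,0,0,0],[0,0,0,0,0,0],[0,0,0,0,0,0],[0,0,0,0,0,0],[0,0,0,0,0,0],[0,0,0,0,0,0],[0,0,0,0,0,0],[0,0,0,0,0,0],[0,0,0,0,0,0]]]' -1 25
python3 -m handwheel '[[[0,-0.03,0,0,0,0],[0,-0.07,0,0,0,0],[0,-0.11,0,0,0,0],[0,-0.15,0,0,0,0],[0,-0.19,0,0,0,0],[0,-0.23,0,0,0,0],[0,-0.27,0,0,0,0],[0,-0.31,0,0,0,0],[0,-0.33,0,0,0,0],[0,-0.33,0,0,0,0]]]'
python3 - <<'E'
from h import *
print(r.get_state()['q'])
for a in(90,65):
    t=np.radians(a); row([.6646,-.0478,.34],frame([0,0,-1],[np.cos(t),np.sin(t),0]))
E
```

```text
clock: 20.98
tool_pos: [0.4409, 0.2491, 0.0107]
eef_rot: [0.691, -0.154, 0.154, -0.689]
contact_force: [0.7, -0.3, 0.8]
opening: 0.999
clock: 21.82
tool_pos: [0.4422, 0.2502, 0.0119]
eef_rot: [0.69, -0.152, 0.154, -0.69]
contact_force: [-1.1, 1.1, 5.8]
opening: 0.53
clock: 22.65
tool_pos: [0.4431, 0.2507, 0.3455]
eef_rot: [-0.689, 0.151, -0.156, 0.692]
contact_force: [1.1, 0.3, -1.6]
opening: 0.532
[-0.8546  0.4208  0.3776  1.7806 -0.1829  0.9668  0.7297]
row [0.3271, 0.0063, -0.1766, -0.0014, -0.1392, 0.0021] n>= 8.9
row [0.3271, 0.0063, -0.1766, -0.0018, -0.0003, 0.0017] n>= 8.9
```

The potato is held at 47 mm opening with its weight on the wrist. Moving over the hopper.

```bash
python3 -m handwheel '[[[0.327,0.006,-0.177,-0.0016,-0.07,0.002],[0.327,0.006,-0.177,-0.0016,-0.07,0.002],[0.327,0.006,-0.177,-0.0016,-0.07,0.002],[0.327,0.006,-0.177,-0.0016,-0.07,0.002],[0.327,0.006,-0.177,-0.0016,-0.07,0.002],[0.327,0.006,-0.177,-0.0016,-0.07,0.002],[0.327,0.006,-0.177,-0.0016,-0.07,0.002],[0.327,0.006,-0.177,-0.0016,-0.07,0.002],[0.327,0.006,-0.177,-0.0016,-0.07,0.002],[0.327,0.006,-0.177,-0.0016,-0.07,0.002],[0.327,0.006,-0.177,-0.0016,-0.07,0.002],[0.327,0.006,-0.177,-0.0016,-0.07,0.002]]]'
python3 - <<'E'
from h import *
t=np.radians(77.5); row([.6646,-.0478,.268],frame([0,0,-1],[np.cos(t),np.sin(t),0]))
print(r.get_state()['q'])
save('side','s8.png',(200,100,400,250),4)
E
```

```text
clock: 23.65
tool_pos: [0.6614, -0.0479, 0.3337]
eef_rot: [0.704, -0.081, 0.073, -0.701]
contact_force: [-0.2, 0.9, -2.5]
opening: 0.529
row [0.0038, 0.0657, 0.0011, 0.0017, 0.0003, -0.0034] n>= 1.6
[-0.1468  0.6794  0.3016  1.3092 -0.1979  1.1935  1.52  ]
```

View pics/s8.png

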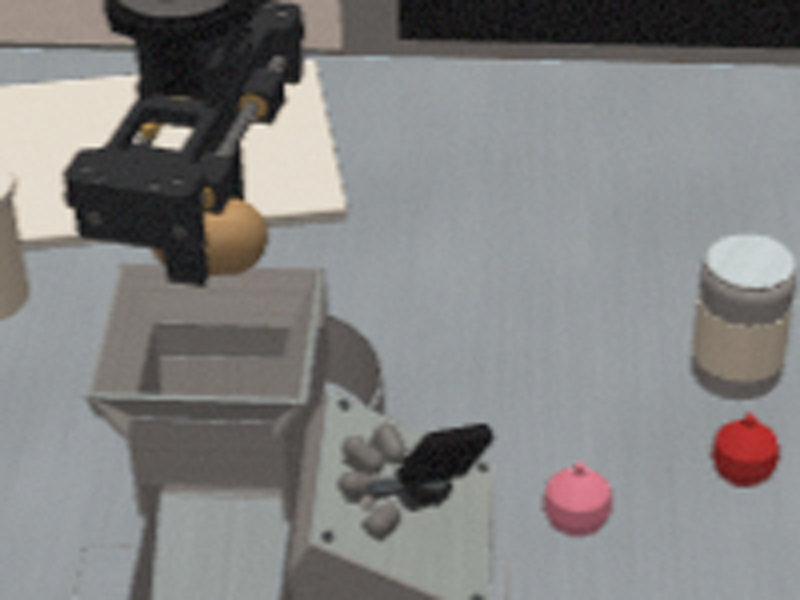

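The potato is in the fingers over the hopper, roughly along x, and the pointer is seated in the left notch. Lowering and releasing.

```bash
python3 -m handwheel '[[[0.002,0.03,0.001,0.001,0,-0.003],[0.004,0.06,0.001,0.001,0,-0.003],[0.004,0.066,0.001,0.001,0,-0.003],[0.004,0.066,0.001,0.001,0,-0.003],[0.004,0.066,0.001,0.001,0,-0.003]]]'
python3 -m handwheel '[[[0,0,0,0,0,0],[0,0,0,0,0,0],[0,0,0,0,0,0],[0,0,0,0,0,0],[0,0,0,0,0,0]]]' 0.5
python3 -m handwheel '[[[0,-0.03,0,0,0,0],[0,-0.06,0,0,0,0],[0,-0.09,0,0,0,0],[0,-0.12,0,0,0,0],[0.08,-0.12,-0.16,0,0,0],[0.08,-0.12,-0.16,0,0,0],[0.08,-0.12,-0.16,0,0,0],[0.08,-0.12,-0.16,0,0,0],[0.08,-0.12,-0.16,0,0,0],[0.08,-0.12,-0.16,0,0,0],[0.08,-0.12,-0.16,0,0,0],[0.08,-0.12,-0.16,0,0,0]]]'
python3 - <<'E'
from h import *
for c in('top','side'):
  snapshot(c)
  for n in('potato_center','onion_center','pot','pan','shaker','sauce_bottle','food_can'): print(c,n,[(np.round(b['bbox']).astype(int).tolist(),round(b['confidence'],2)) for b in boxes_of(n,c)[:3]])
save('top','t9.png',(210,110,460,310),3)
print(r.get_state()['clock'])
E
```

```text
clock: 24.12
tool_pos: [0.6664, -0.0477, 0.2708]
eef_rot: [0.704, -0.075, 0.077, -0.702]
contact_force: [-0.7, -0.2, -1.1]
opening: 0.526
clock: 24.53
tool_pos: [0.6667, -0.0489, 0.2708]
eef_rot: [0.704, -0.075, 0.078, -0.702]
contact_force: [0.1, -0.0, -0.1]
opening: 0.745
clock: 25.53
tool_pos: [0.71, -0.2199, 0.3909]
eef_rot: [0.703, -0.075, 0.077, -0.703]
contact_force: [-1.2, -0.2, 0.3]
opening: 0.749
top potato_center [([249, 160, 269, 181], 0.69), ([165, 271, 201, 295], 0.63)]
top onion_center [([167, 271, 200, 295], 0.69)]
top pot [([382, 155, 412, 205], 0.61)]
top pan [([230, 154, 295, 223], 0.58)]
top shaker [([268, 231, 292, 257], 0.86), ([326, 215, 349, 243], 0.72)]
top sauce_bottle [([168, 272, 203, 294], 0.67)]
top food_can [([435, 303, 472, 335], 0.66)]
side potato_center []
side onion_center [([213, 163, 325, 300], 0.75), ([335, 215, 351, 233], 0.66)]
side pot [([303, 283, 325, 317], 0.54), ([283, 179, 298, 202], 0.53), ([372, 158, 397, 202], 0.48)]
side pan [([206, 277, 288, 352], 0.67)]
side shaker [([304, 279, 326, 320], 0.84)]
side sauce_bottle [([347, 356, 376, 422], 0.75)]
side food_can [([293, 207, 323, 227], 0.18)]
26.3833
```

View pics/t9.png

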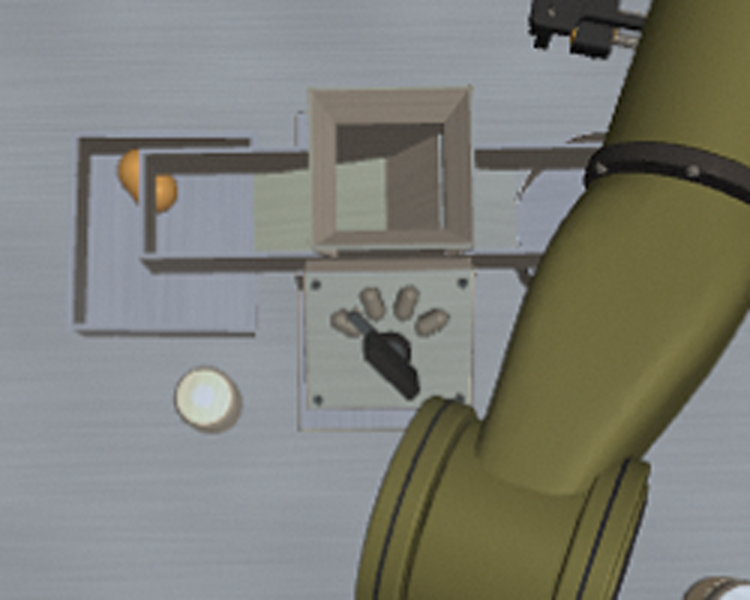

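The potato is in the pan, seen at crop (148,180) and partly hidden by the trough lip. The pointer is in the left notch. I'll check the potato's position within the pan and that it has come to rest.

Run:
```python
from h import *
P=onz('top',259,170.5,.021); print('potato',P)
q=[onz('top',210+u/3,110+v/3,.065) for u,v in((80,140),(75,333),(252,333))]; print('pan rim far-left,near-left,near',*q)
print('onion',onz('top',426,184,.025),'pot',onz('top',413,186,.07))
b=[]
for i in range(2):
    snapshot('top'); b=boxes_of('potato_center','top')[:1]; print(b)
s=r.get_state(); print(s['contact_force'],s['tool_pos'])
```

```text
potato [0.7182 0.1693 0.021 ]
pan rim far-left,near-left,near [0.7471 0.2237 0.065 ] [0.5717 0.2276 0.065 ] [0.569  0.0702 0.065 ]
onion [ 0.6711 -0.2932  0.025 ] pot [ 0.657  -0.2482  0.07  ]
[{'bbox': [247.9, 159.4, 268.5, 181.8], 'confidence': 0.53}]
[{'bbox': [248.0, 161.7, 266.6, 183.3], 'confidence': 0.62}]
[ 0.3496 -0.1185  0.0928] [ 0.7096 -0.2219  0.3907]
```

```bash
python3 -c "
from h import *
print(job.finish_job(), r.get_state()['clock'])"
```

```text
the job is handed in; nothing more can be done
the job is handed in; nothing more can be done
```

I finished the task and handed it in; the clock read 26.4 s of the 72 s at the last full check. The hand-in reports no verdict.

**What I did**
- I pulled the selector out, turned it to the pot's side (right, -y) and let it seat. The brown onion then went through the hopper into the pot.
- I turned the selector to the pan's side (left, +y) and dropped the potato through the hopper into the pan.

**Last checks**

| Check | Result |
|---|---|
| Onion to the pot's centre | about 47 mm, measured before the second turn (limit 75 mm) |
| Potato from the pan's centre | about +59 mm in x and +21 mm in y (limits 82 and 75 mm) |
| Potato at rest | detection boxes unchanged to within about 2 px |
| Selector | pointer in the left notch, flap open to the pan's side |
| Robot contact | no force on the tool, arm clear |
| Pan, bottle, shaker, can | at their starting pixel positions within a few pixels, from the top camera |

**What was weaker or disagreed**
- **Onion and pot:** the arm hid part of the pot and the onion in the final top view, so both rest on the earlier picture. The networks missed the onion or gave false hits there.
- **Selector seating:** I judged how far home it sat from the pictures only; I did not read the joint values.
- **Joint limits:** joint 5 read -1.0008 rad for a moment during the second turn, against its -1 limit. Joint 6 also ran close to its lower limit.

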